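# Set the model tug's hull in its building jig

### The arm

A 7-joint arm with a two-finger parallel gripper is mounted at the origin on the work surface. World frame = base frame: x ahead of the robot, y to its left, z up, the work surface at z = 0. Lengths are in m, angles in rad, forces in N, time in s.
With the tool pointing down it reaches from about 0.4 to 0.9 m from the base axis. Payload 5.5 kg.
Tool frame: the origin (TCP) lies midway between the tips of the shut fingers; the grasp point (between the pads) lies 19 mm behind it (manip.grip_depth is the distance from the TCP to the grasp point, in m); z points along the fingers, x is the direction in which the jaws open and shut, and the axes are right-handed (so a half turn about z gives the same grasp; the last joint's range is limited). The gripper opens to 92 mm and grips with 3 to 60 N. Pads are 19 mm wide; open, the fingers measure 130 mm over their backs; the gripper's body (75 mm by 190 mm) begins 47 mm behind the grasp point.
Start: joints at [-1.042, 0.501, -0.427, 1.55, 0.221, 1.138, -0.21], TCP at [0.171, 0.627, 0.227] pointing down, gripper open.
Joint ranges: [-2.88, 2.88], [-0.31, 2.03], [-1.54, 1.56], [0.2, 2.42], [-1.41, 4.55], [0.19, 2.02], [-2.57, 2.57]. Speed limits (rad/s): [2.57, 2.57, 3.14, 3.14, 3.14, 3.14, 3.14].

### API

Orientations are given as a unit quaternion [x, y, z, w].
In Python, from bench import manip, effector, viewer gives the robot as it stands. Calls block until the motion is done:
- manip.move_pose(position, orientation): joint-space move of the TCP to a pose.
- manip.servo_line(position, ori=None, vel=0.15): straight line of the TCP; ori=None keeps the orientation; vel is the mean speed in m/s.
- manip.movej(angles): joint-space move.
- effector.open_jaws() and effector.close(f_grip=None): open the fingers fully, or close them until they stop; f_grip is the grip in N (None keeps the last).
- manip.sleep(seconds).
- manip.solve_ik(position, orientation): joint angles nearest the present ones, or None.
- viewer.get_image(name): name is "scene" or "top" or "wrist"; returns the picture (420x560x3 uint8, red, green, blue); there is no depth.
- viewer.get_calibration(name): a dict with "vfov" (degrees; the focal length in pixels is half the picture's height over the tangent of half this angle, whatever the lens; pixels are square), "cx", "cy" (the principal point, pixels), "eye" and "attitude" of the camera in the world. Camera axes: x right, y down, z forward; pixel columns grow to the right and rows downward; lengths in m; the calibration is good to about 2 mm. A picture is of the moment at which its call begins: read the wrist's pose just before it. get_calibration takes no time and is no camera call; for the wrist camera it gives the pose at the moment of the call.
A pose or a line that the arm cannot do raises manip.PlanningError and nothing moves.
- manip.hand_in(): hands the job in, once; it reports no verdict.
Readings, each from a call of its own:
- manip.current_clock(): time.
- manip.current_q(): joint angles.
- manip.current_joint_velocities(): joint speeds.
- manip.current_tau(): joint torques, N m.
- manip.current_tool_pos(): TCP position.
- manip.current_tcp_rot(): TCP orientation.
- manip.current_force(): force on the tool from outside, world axes, zero at the start.
- manip.current_wrist_torque(): the same for the moment, N m.
- manip.current_finger_gap(): finger opening in m.
Only numpy, scipy, OpenCV 4.12 (cv2) and the standard library are available. Lean on these libraries where they do the work, as an engineer would, in place of code of your own. Each camera call takes 0.05 s, during which the arm holds its last target. There are 200 camera calls.

### The job

Set the bare wooden tugboat hull into the corner of the L-shaped building jig by pushing it along the bench: its straight long side flat along the fence and its square stern tight against the end stop, and push the sliding block along the fence until it touches the rounded bow. Only push with the fingers: do not grip or lift the hull or grip the sliding block, and leave the other things on the bench where they are.

Things in the scene. Friction and masses are not known exactly. Their poses are not given: they have to be found in the camera images.
- jig: fixed L-shaped jig of plywood battens 30 mm high, screwed to the bench. Origin on the bench at the middle of the fence's inner face, which looks to the jig's -x (roughly to the robot). The fence, 22 mm thick, lies behind the plane x = 0, from y = -178 to +182 mm. At its +y end stands the end stop, at right angles to it. The hull belongs in the corner of the two
- jig_corner (a point): inner corner where fence and end stop meet, at bench height (x 0, y +160 mm in the jig's frame); axes as the jig's. The end stop's inner face is the plane y = +160 mm, looking to -y, from x = -90 to 0 mm; it is 22 mm thick. The hull goes on the -x, -y side of this point
- hull: bare model tugboat hull of light wood, loose, 136 long x 52 wide x 28 mm high, about 0.15 kg, a hatch 5 mm higher on deck. Origin: underside, mid length and width; x to the bow, y to port, z up. In the jig the bow points to the jig's -y and the +y side lies on the fence. It starts some 4 to 12 cm from the fence on its -x side, turned up to 0.45 rad from that heading
- hull_bow (a point): tip of the hull's bow, at hull x = +68 mm, 14 mm above its underside; the bow is a half round of 26 mm radius
- hull_stern (a point): middle of the hull's flat stern, at hull x = -68 mm, 14 mm above its underside; from here the sides run straight and plumb at y = +26 and -26 mm to x = +42 mm
- hull_side_aft (a point): point on the hull's +y side (the one that goes on the fence) 6 mm from the stern, 14 mm above its underside
- hull_side_fore (a point): point on the hull's +y side at the forward end of the straight part (4 mm aft of where the bow starts to round), 14 mm above its underside
- slide (a joint): travel of the sliding block along the fence towards the end stop (jig's +y), 0 to 0.200 m, starts between 0 and 0.035. Its face towards the hull is at jig y = -125 mm + travel, so it meets the bow of a fully seated hull at about 0.149. About 1.5 N moves it slowly; it stays where it is left
- slide_face (a point): middle of the sliding block's flat face to the hull, 26 mm in front (-x) of the fence, 20 mm up; axes as the jig's. Light wood, 24 mm thick along the fence; its tongue spans jig x = -51 to -1 mm and heights 3 to 40 mm; its back (-y) is a flat face to push on. Its saddle (top at 47 mm) rides on the fence, with a brass thumb screw on top (to 60 mm)
- dinghy: bystander: small open model dinghy, 67 x 34 x 20 mm, on the robot's side of the sliding block
- spool: bystander: upright wooden spool, 32 mm wide, 36 mm high, on the robot's side of the end stop
- paint_jar: bystander: jar with white lid, 54 mm wide, 60 mm high, beyond the fence
- glue: bystander: glue bottle, 38 mm wide, 110 mm high, beyond the fence
- screwdriver: bystander: screwdriver 170 mm long, lying on the left of the bench
- offcut: bystander: dark wood offcut 90 x 40 x 20 mm, on the right of the bench

How it is judged:
At the end, for the whole second after the job is handed in: The hull lies level on the bench in the jig's corner: both ends of its straight +y side within 4 mm of the fence (and parallel to it within 0.04 rad), its stern within 4 mm of the end stop, the sliding block's face within 4 mm of the bow's tip, and the hull at rest (x of hull_side_aft in the frame of jig between -0.004 and 0.003 m and x of hull_side_fore in the frame of jig above -0.004 m and y of hull_stern in the frame of jig_corner between -0.004 and 0.003 m and y of hull_bow in the frame of slide_face between -0.003 and 0.004 m and angle between the x axis of hull and the y axis of jig, either way round below 0.04 rad and height (world z) of hull below 0.004 m and angle between hull's own z axis and vertical below 0.05 rad and linear speed of hull below 0.01 m/s); the robot touches nothing.
It fails at once if the hull is lifted (more than 12 mm) or tipped (height (world z) of hull above 0.012 m or angle between hull's own z axis and vertical above 0.3 rad).
It fails at once if the hull is taken between the fingers (x of the grasp point in the frame of hull between -0.05 and 0.05 m and y of the grasp point in the frame of hull between -0.012 and 0.012 m and z of the grasp point in the frame of hull below 0.04 m).
It fails at once if the sliding block is taken between the fingers (y of the grasp point in the frame of slide_face between -0.018 and -0.006 m and x of the grasp point in the frame of slide_face between -0.025 and 0.05 m and z of the grasp point in the frame of slide_face below 0.03 m).
It fails at once if another thing on the bench is moved more than 20 mm or knocked over (distance of any of dinghy, spool, paint_jar, glue, screwdriver, offcut from where it was at the start of the episode above 0.02 m or angle between any of dinghy, spool, paint_jar, glue, offcut's own z axis and vertical above 0.5 rad).
It also fails if it takes over 48 s, if anything falls off the work surface, if the arm or the gripper's body presses on something with over 40 N, if the wrist force passes 120 N, or if a joint passes its speed limit or range.

## Working session

There is one attempt and no reset: what is moved stays moved. The work goes in short steps, each a Python script; the robot and the scene stay as the last script left them, time stands still between calls to the robot, and variables do not carry over. Pictures are saved under pics/ and viewed, about 8 in all and at most 12, crops included, and the job is handed in when it is done.

```bash
ls; mkdir -p pics
python3 - <<'E'
from bench import manip, effector, viewer
import cv2
for n in ("top","scene"):
    im=viewer.get_image(n); c=viewer.get_calibration(n); print(n,c)
    cv2.imwrite(f"pics/{n}0.png",im[:,:,::-1])
print(manip.current_clock(), manip.grip_depth, manip.current_tcp_rot())
E
```

```text
pics
top {'vfov': 42.414952166283356, 'cx': 272.64829097362406, 'cy': 217.99021156872595, 'eye': array([0.33178771, 0.02325438, 1.36546632]), 'attitude': array([-0.6766218 ,  0.72873399, -0.07719668,  0.07190547])}
scene {'vfov': 46.370479653117236, 'cx': 275.5013424379402, 'cy': 211.51707931337157, 'eye': array([1.14033105, 0.68782736, 0.86778618]), 'attitude': array([ 0.29837371,  0.86919209, -0.37124251, -0.13288057])}
0.1 0.0188 [ 7.94563567e-01  6.07180310e-01 -7.33253005e-04  5.20415051e-04]
```

View pics/top0.png

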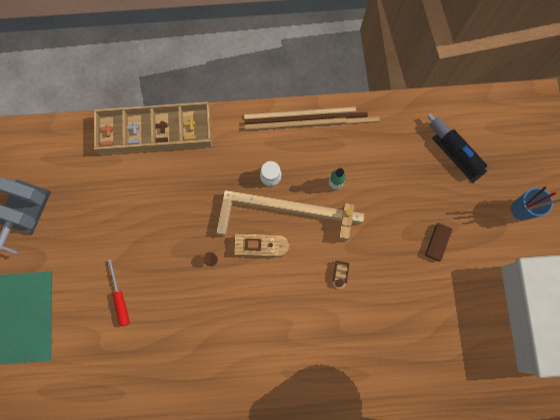

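View pics/scene0.png

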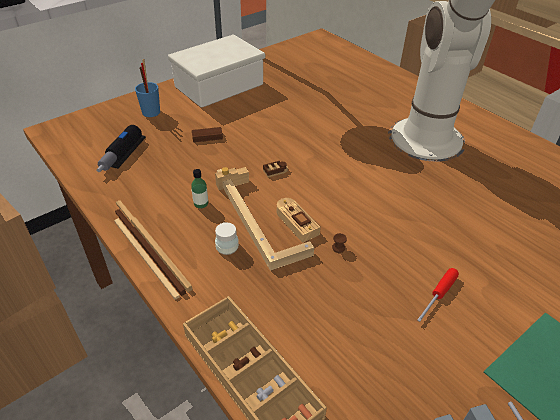

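The top view shows the jig corner at about (231,200), the fence running right to (363,218) and the slide block near (347,215). The hull is at (262,245) with its bow to the right, the spool at (210,259) and the dinghy at (341,274). Next I'll get coarse world positions and take closer wrist views.

```bash
cat > h.py <<'E'
import numpy as np, cv2
from scipy.spatial.transform import Rotation as R
from bench import manip, effector, viewer
def ray(c,px,h):
    f=210/np.tan(np.radians(c["vfov"]/2))
    px=np.atleast_2d(px).astype(float)
    d=np.c_[(px[:,0]-c["cx"])/f,(px[:,1]-c["cy"])/f,np.ones(len(px))]
    d=R.from_quat(c["attitude"]).apply(d)
    return c["eye"]+d*((h-c["eye"][2])/d[:,2])[:,None]
def proj(c,P):
    f=210/np.tan(np.radians(c["vfov"]/2))
    p=R.from_quat(c["attitude"]).inv().apply(np.atleast_2d(P)-c["eye"])
    return p[:,:2]/p[:,2:]*f+[c["cx"],c["cy"]]
def down(yaw): # tool z down, jaws (tool x) along world yaw
    return (R.from_euler("z",yaw)*R.from_euler("x",np.pi)).as_quat()
E
python3 - <<'E'
from h import *
c=viewer.get_calibration("top")
for n,p,h in [("corner",(231,200),.03),("fence end",(363,215),.03),("stern",(236,245),.028),("bow",(288,245),.028),("spool",(210,259),.036),("dinghy",(341,274),.02),("block",(347,215),.04),("jar",(270,172),.06),("glue",(338,178),.08)]:
    print(n,ray(c,p,h)[0].round(3))
w=viewer.get_calibration("wrist"); m=R.from_quat(manip.current_tcp_rot())
print(w["vfov"],"cam in tool",m.inv().apply(w["eye"]-manip.current_tool_pos()).round(3),(m.inv()*R.from_quat(w["attitude"])).as_matrix().round(2))
for y in (0,np.pi/2,-np.pi/2,np.pi):
    print(y,[ (q.round(2) if (q:=manip.solve_ik([.5,.02,.35],down(y))) is not None else None)])
E
```

```text
corner [0.672 0.105 0.03 ]
fence end [ 0.608 -0.226  0.03 ]
stern [0.556 0.099 0.028]
bow [ 0.546 -0.031  0.028]
spool [0.524 0.165 0.036]
dinghy [ 0.465 -0.157  0.02 ]
block [ 0.609 -0.184  0.04 ]
jar [0.73  0.001 0.06 ]
glue [ 0.696 -0.165  0.08 ]
65.09357538736798 cam in tool [ 0.001 -0.066 -0.158] [[ 1.   -0.    0.  ]
 [ 0.    0.97  0.24]
 [-0.   -0.24  0.97]]
0 [array([-0.23,  0.09,  0.14,  1.77, -0.01,  1.28, -0.08])]
1.5707963267948966 [array([-0.13,  0.1 ,  0.04,  1.77, -0.  ,  1.28,  1.48])]
-1.5707963267948966 [array([-0.34,  0.09,  0.27,  1.77, -0.03,  1.28, -1.64])]
3.141592653589793 [None]
```

Run:
```python
from h import *
manip.move_pose([.50,-.03,.30],down(np.pi/2-.19))
c=viewer.get_calibration("wrist"); im=viewer.get_image("wrist")
import pickle; pickle.dump((c,im),open("w1.pkl","wb"))
cv2.imwrite("pics/w1.png",cv2.resize(im[:,:,::-1],(800,600),interpolation=cv2.INTER_CUBIC))
print(manip.current_clock(),c["eye"],manip.current_tool_pos(),manip.current_finger_gap())
```

```text
2.7583 [ 0.4357448  -0.01614501  0.45746705] [ 0.50011088 -0.02901117  0.29983486] 0.09198130664933911
```

View pics/w1.png

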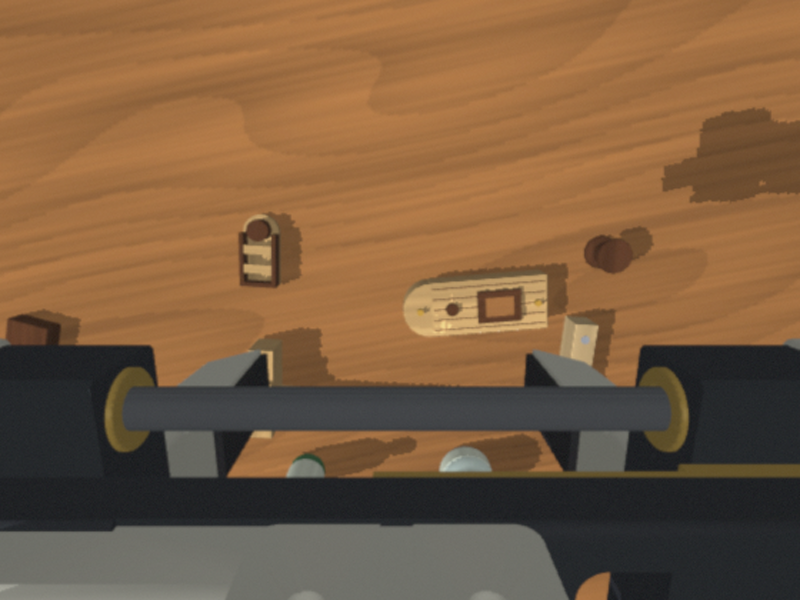

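The gripper hides the fence in the lower half. The hull appears at (405–548, 270–335) and the spool at (608,253). I'll move forward and look again.

Run:
```python
from h import *
import pickle
manip.servo_line([.69,-.05,.26],vel=.3)
c=viewer.get_calibration("wrist"); im=viewer.get_image("wrist")
pickle.dump((c,im),open("w2.pkl","wb"))
cv2.imwrite("pics/w2.png",cv2.resize(im[:300,:,::-1],(800,429),interpolation=cv2.INTER_CUBIC))
print(manip.current_clock(),c["eye"])
```

```text
3.6083 [ 0.62503847 -0.03680319  0.4171632 ]
```

View pics/w2.png

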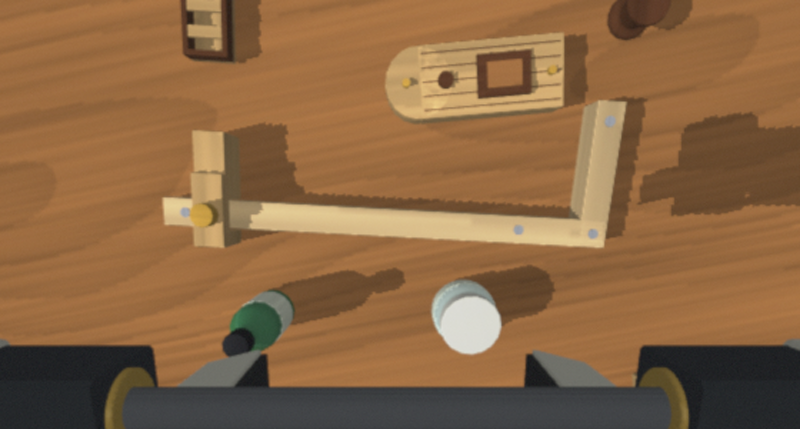

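The view shows everything: fence inner edge from (253,202) to (575,217), end stop inner edge at about (597,101)→(572,212), slide face at about x=235, hull at (387–565, 34–122), spool at (637,10). I'll fit those edges now.

```bash
cat > meas.py <<'E'
from h import *
def mask(im):
    hsv=cv2.cvtColor(im,cv2.COLOR_RGB2HSV)
    m=((hsv[:,:,1]<135)&(hsv[:,:,2]>115)).astype(np.uint8)*255
    return m
def line(P):
    vx,vy,x,y=cv2.fitLine(P[:,:2].astype(np.float32),cv2.DIST_HUBER,0,.01,.01).ravel()
    return np.array([x,y]),np.array([vx,vy])
E
python3 - <<'E'
from meas import *
import pickle
c,im=pickle.load(open("w2.pkl","rb"))
m=mask(im); s=1.4286
cv2.imwrite("pics/m2.png",cv2.resize(np.vstack([m[:190]]),(800,271),interpolation=cv2.INTER_NEAREST))
# fence inner edge
def first(lo,hi,a,b,axis):
    pts=[]
    for k in range(int(lo/s),int(hi/s)):
        v=(m[int(a/s):int(b/s),k] if axis=='col' else m[k,int(a/s):int(b/s)])>0
        i=np.flatnonzero(v)
        if len(i): pts.append((k,i[0]+int(a/s)-.5) if axis=='col' else (i[0]+int(a/s)-.5,k))
    return np.array(pts)
f=first(310,550,185,240,'col'); p0,d0=line(ray(c,f,.03))
if d0[1]<0:d0=-d0
print("fence",p0,d0,"yaw",np.arctan2(-d0[0],d0[1]))
nx=np.array([d0[1],-d0[0]])
# hull contour
n,l,st,ce=cv2.connectedComponentsWithStats(m)
for i in range(1,n):
    if st[i,4]>150: print(st[i],ce[i].round(1))
E
```

```text
fence [ 0.6431054  -0.01396086] [0.241536   0.97039187] yaw -0.24394841
[130   0  26  36 757] [144.   16.4]
[ 269   22  127   65 5239] [330.1  55. ]
[ 160   69  279  105 7942] [330.4 142.4]
[ 113   91   45   83 1986] [140.8 132.4]
[ 301  195   51   54 2059] [325.7 221.7]
[165 203  39  36 330] [191.1 213.9]
[ 208  304  175   30 1379] [303.9 320.1]
[338 322  47   9 269] [365.9 327.1]
[   0  395  164   25 2146] [ 87.6 412.3]
[404 401  22  19 305] [415.8 411.5]
```

View pics/m2.png

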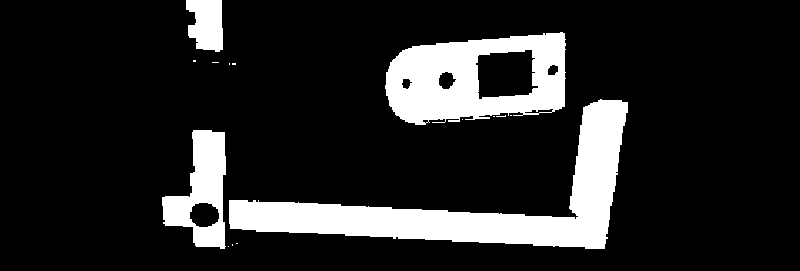

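```bash
cat >> meas.py <<'E'
s=1.4286
def edge(m,lo,hi,a,b,axis,last):
    pts=[]
    for k in range(int(lo/s),int(hi/s)):
        v=(m[int(a/s):int(b/s),k] if axis=='col' else m[k,int(a/s):int(b/s)])>0
        i=np.flatnonzero(v)
        if len(i):
            e=int(a/s)+(i[-1]+.5 if last else i[0]-.5)
            pts.append((k,e) if axis=='col' else (e,k))
    return np.array(pts)
def yl(p,d): # line direction oriented to +y
    return d if d[1]>0 else -d
E
python3 - <<'E'
from meas import *
import pickle,json
c,im=pickle.load(open("w2.pkl","rb")); m=mask(im)
po,do=line(ray(c,edge(m,260,560,190,260,'col',True),.03)); do=yl(po,do)
pi,di=line(ray(c,edge(m,310,550,185,240,'col',False),.03))
nx=np.array([do[1],-do[0]])
print("outer yaw",np.arctan2(-do[0],do[1]),"width",(po-pi)@nx)
ps,ds=line(ray(c,edge(m,115,225,590,660,'row',True),.03))
print("stop perp",ds@do, "yaw err")
yaw=np.arctan2(-do[0],do[1])
# jig: corner
X=(po@nx)-.022; Y=ps@do-.022
psi,_=line(ray(c,edge(m,115,200,560,610,'row',False),.03)); print("stop width",(ps-psi)@do)
corner=X*nx+Y*do; O=corner-.16*do
print("yaw",yaw,"corner",corner,"origin",O)
J=lambda P:np.c_[(P[:,:2]-O)@nx,(P[:,:2]-O)@do]
end=J(ray(c,edge(m,198,222,150,190,'row',False),.03)); print("fence -y end",np.median(end,0))
fa=J(ray(c,edge(m,135,170,200,260,'row',True),.04)); print("slide face",np.median(fa,0), "back",np.median(J(ray(c,edge(m,135,165,170,215,'row',False),.04)),0))
# hull
a=J(ray(c,edge(m,430,555,20,80,'col',False),.028)); b=J(ray(c,edge(m,45,100,540,575,'row',True),.028))
p,d=line(a); pb,db=line(b); d=-d if d[1]>0 else d
print("hull dir",d,"ang",np.arctan2(d[0],-d[1]),"perp",d@db)
n=np.array([-d[1],d[0]]);  # hull +y
st=pb+d*0; stern=((pb@d))*d+((p@n)+.026)*n
print("stern mid",stern,"bow",stern+.136*d,"ctr",stern+.068*d)
cn=max(cv2.findContours(m[:130,250:420].copy(),0,1)[0],key=cv2.contourArea)[:,0]+[250,0]
H=J(ray(c,cn,.028)); print("len",np.ptp(H@d),"wid",np.ptp(H@n))
print("stop near end",J(ray(c,[(598/s,101/s),(626/s,102/s)],.03)))
print("spool",J(ray(c,[(640/s,10/s)],.036)),"dinghy",J(ray(c,[(183/s,55/s),(232/s,60/s)],.02)))
print("jar",J(ray(c,[(471/s,323/s)],.06)),"glue",J(ray(c,[(238/s,343/s)],.11)))
json.dump(dict(yaw=float(yaw),O=O.tolist()),open("jig.json","w"))
E
```

```text
outer yaw -0.24280424 width 0.023787253
stop perp 0.004149258 yaw err
stop width 0.033543367
yaw -0.24280424 corner [0.6747296  0.10628147] origin [ 0.6362615  -0.04902534]
fence -y end [ 0.00897735 -0.17862354]
slide face [-0.03741693 -0.12331178] back [-0.03772824 -0.14766887]
hull dir [ 0.13535897 -0.9907966 ] ang 0.13577576 perp -0.002693981
stern mid [-0.11046563  0.13114005] bow [-0.09205681 -0.0036083 ] ctr [-0.10126122  0.06376588]
len 0.1368431538966735 wid 0.055539887857303356
stop near end [[-0.08915042  0.1598755 ]
 [-0.08955982  0.18136504]]
spool [[-0.15000209  0.17826331]] dinghy [[-0.10704099 -0.15918988]
 [-0.10549706 -0.12177887]]
jar [[0.08327871 0.07353395]] glue [[ 0.09218177 -0.09376217]]
```

Measurements match the given sizes: fence end at -178.6 mm, block 24.4 mm thick, stop near end at x -89 mm. The hull centre is at jig (-101, 64) mm, turned 0.136 rad. I'll push its side with both open fingers, jaws along the fence.

```bash
cat >> meas.py <<'E'
import json
j=json.load(open("jig.json")); YAW=j["yaw"]; O=np.array(j["O"])
nx=np.array([np.cos(YAW),np.sin(YAW)]); ny=np.array([-nx[1],nx[0]])
def W(x,y,z): return [*(O+x*nx+y*ny),z]
def F(): # force in jig axes
    f=manip.current_force(); return np.array([f[:2]@nx,f[:2]@ny,f[2]])
ORI=down(YAW+np.pi/2)
def push(x0,y0,x1,y1,z,step,lim,vel=.03):
    n=int(np.ceil(np.hypot(x1-x0,y1-y0)/step)); u=np.array([x1-x0,y1-y0])/np.hypot(x1-x0,y1-y0); mx=0
    for t in np.linspace(0,1,n+1)[1:]:
        x,y=x0+t*(x1-x0),y0+t*(y1-y0)
        manip.servo_line(W(x,y,z),ori=ORI,vel=vel)
        f=F(); r=-f[:2]@u
        if r>lim: break
    print("stopped",round(x,4),round(y,4),"F",f.round(1),"t",manip.current_clock()); return x,y
def shot(n):
    import pickle
    c=viewer.get_calibration("wrist"); im=viewer.get_image("wrist"); pickle.dump((c,im),open(n+".pkl","wb"))
    cv2.imwrite(f"pics/{n}.png",cv2.resize(im[:,:,::-1],(800,600),interpolation=cv2.INTER_CUBIC))
    return c,im
E
python3 - <<'E'
from meas import *
manip.move_pose(W(-.180,.077,.12),ORI)
manip.servo_line(W(-.180,.077,.010),vel=.15)
print(F(),manip.current_clock())
manip.servo_line(W(-.120,.077,.010),vel=.05); print(F())
manip.servo_line(W(-.075,.077,.010),vel=.05); print(F())
x,y=push(-.075,.077,-.055,.077,.010,.002,12)
c,im=shot("w3")
E
```

```text
[-0.55534879 -0.62913638 -0.12771409] 5.575
[-0.65476099  0.05211716 -0.66374029]
[-0.2678848   0.57082264 -0.59217841]
stopped -0.057 0.077 F [-15.1   0.1  12.4] t 10.225
```

View pics/w3.png

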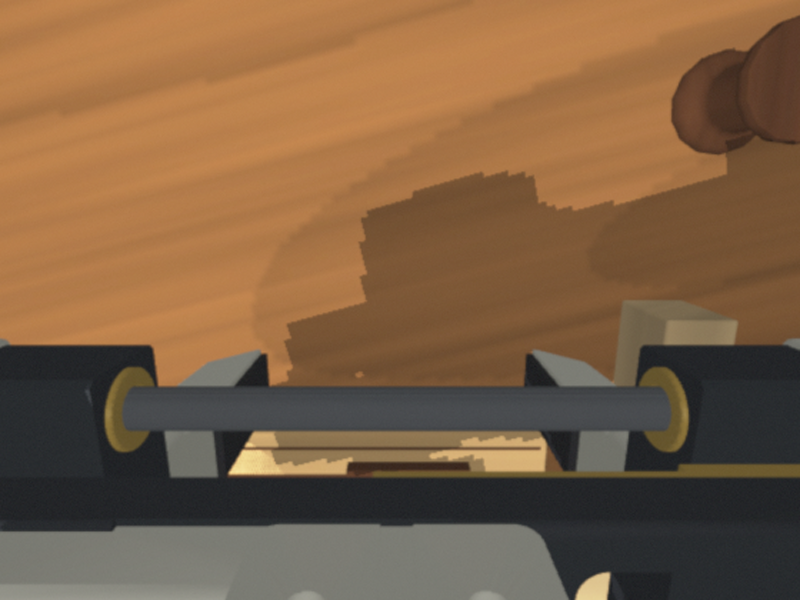

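The hull is pressed on the fence: contact force is 15 N and the deck plank line is parallel to the image rows. Next I'll close the fingers and push the block from behind.

Run:
```python
from meas import *
manip.servo_line(W(-.085,.077,.010),vel=.1)
manip.servo_line(W(-.085,.077,.14),vel=.3)
effector.close(5)
manip.move_pose(W(-.026,-.195,.12),ORI)
manip.servo_line(W(-.026,-.195,.014),vel=.15)
print(F(),manip.current_clock(),manip.current_finger_gap())
manip.servo_line(W(-.026,-.160,.014),vel=.05); print(F())
manip.servo_line(W(-.026,-.070,.014),vel=.04); print(F(),manip.current_clock())
x,y=push(-.026,-.070,-.026,.01,.014,.0025,12,.04)
```

```text
[-0.98728011 -0.77718511  0.19509115] 14.6667 0.0002846763996183099
[ 0.85610927 -0.72535553  0.07930283]
[-0.23047057 -1.51379363 -1.07138571] 17.9167
stopped -0.026 -0.0125 F [  0.1 -12.5   3.6] t 23.6667
```

Run:
```python
from meas import *
manip.servo_line(W(-.026,-.035,.014),vel=.1)
manip.servo_line(W(-.026,-.035,.14),vel=.3)
manip.move_pose(W(.075,.09,.26),ORI)
c,im=shot("w4"); print(manip.current_clock())
```

```text
25.475
```

View pics/w4.png

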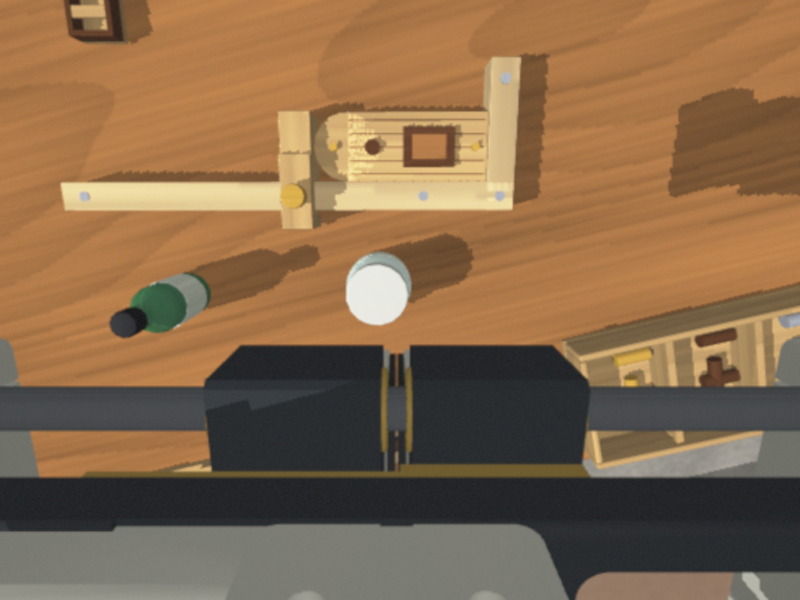

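The hull is in the corner: deck edge at row ~110, stern at the stop (x≈487), block face at about x=311 touching the bow. Measuring the edges.

Run:
```python
from meas import *
import pickle
c,im=pickle.load(open("w4.pkl","rb")); m=mask(im)
J=lambda P:np.c_[(P[:,:2]-O)@nx,(P[:,:2]-O)@ny]
a=J(ray(c,edge(m,350,475,95,140,'col',False),.028)); p,d=line(a); print("hull -x edge x",np.median(a[:,0]),"fit",p,d, "from",a[0],"to",a[-1])
o=J(ray(c,edge(m,340,490,180,230,'col',True),.03)); print("fence outer (exp .022)",np.median(o[:,0]),line(o)[1])
so=J(ray(c,edge(m,70,200,490,540,'row',True),.03)); print("stop outer (exp .182)",np.median(so[:,1]))
b=J(ray(c,edge(m,120,150,260,300,'row',False),.04)); print("block back y (exp 0)",np.median(b[:,1]))
print("stop near end",J(ray(c,[(490/s,58/s),(519/s,58/s)],.03)))
big=cv2.resize(im[60:170,180:380,::-1],(800,440),interpolation=cv2.INTER_CUBIC); cv2.imwrite("pics/w4c.png",big)
```

```text
hull -x edge x -0.05290606642217645 fit [-0.05297355  0.08628543] [ 0.00338108 -0.9999943 ] from [-0.05294102  0.05239132] to [-0.05376675  0.14776739]
fence outer (exp .022) 0.02227105322511577 [0.00167413 0.99999857]
stop outer (exp .182) 0.1824744268353729
block back y (exp 0) -0.00032340421396841006
stop near end [[-0.0890157   0.15888516]
 [-0.0889673   0.18047429]]
```

View pics/w4c.png

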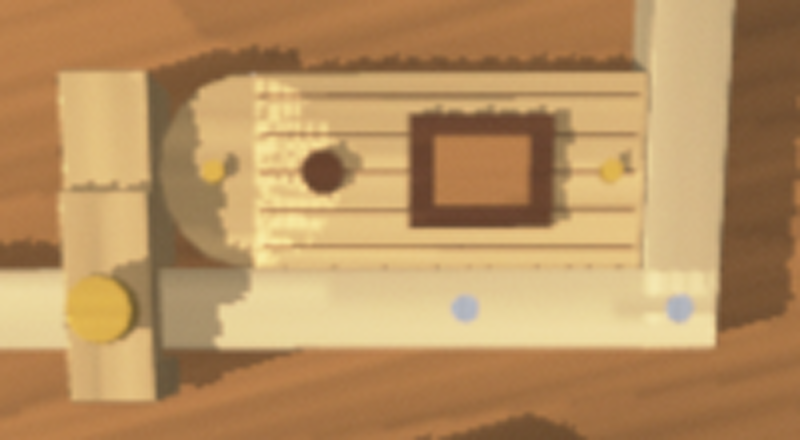

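Run:
```python
from meas import *
print(F(),manip.current_clock()); manip.hand_in()
```

```text
[ 0.27838455 -1.44530829 -1.0723824 ] 25.475
the job is handed in; nothing more can be done
```

The hull is in the corner of the jig, the sliding block is against its bow, and the job was handed in at 25.5 s of the 48 s allowed. No verdict was reported.

I pushed the hull's side square onto the fence with both open fingertips, up to about 15 N. Then, with the fingers closed, I pushed the block from behind until it drove the hull into the end stop, at about 12 N. I then lifted the arm clear, so it was touching nothing at hand-in.

The last checks came from one close wrist picture:
- **Fence:** the hull's outer edge is at jig x = -53 mm. That leaves about 1 mm between the hull and the fence, and the hull is parallel to it within about 0.005 rad.
- **Stern and bow:** the back of the block is at jig y = -0.3 mm, where 0 would be expected for a fully seated hull. Since the block and hull fill the space to the end stop, the stern and bow gaps together come to about 0 mm, within 1 to 2 mm of measurement error.
- **Other things:** the fingers kept clear of everything else on the bench. I did not measure those things again at the end.

No check failed or disagreed with another.

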